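# Jack up the sunken warmer and hold it

## Task

One of the two white vial warmers has lost its front feet and its front has sunk. Carry the blue lever jack there, stand it flat on the desk with its black domed saddle centred under that warmer's orange lift pad, and let go of it; then pump the red handle: press it fully down once as a trial lift, let it come all the way back up, and press it down to its stop again. Finish while still holding the handle down, with the warmer's front carried by the jack alone, the level warmer not lifted and the things standing round about not knocked or shifted.

Things in the scene. Friction and masses are not known exactly. Their poses are not given: they have to be found in the camera images.
- jack: blue lever jack, 0.72 kg, loose. Origin on its underside below the lever's pivot (54 mm up); x points to the saddle end, away from the handle. Base plate 74 mm wide, 8 high, x = -115 to +71 mm. Grip it from above by its two upright cheeks: together 34 mm wide across y, 36 mm long in x about the origin, 74 mm high, lever between them. Stand it with the handle pointing away from the warmer
- jack_lever (a joint): the jack's lever (rad): 0 = handle up, saddle down (a light spring returns it there, about 2 N at the handle); 0.62 = handle down at its stop, saddle up. Nothing locks it: it comes back up when let go. It takes about 5 to 10 N at the handle under load
- jack_saddle (a point): centre of the black ball-shaped saddle (radius 12 mm) at the front end of the lever, 60 mm from the pivot. Its top is 48 mm above the desk with the handle up, and 84 mm with the handle down; with the handle up it lies 57 mm ahead of the jack's origin in the jack's x
- handle_top (a point): middle of the upper face of the red handle paddle (46 long, 32 wide, 14 mm thick), 135 mm along the lever and 7 mm above its line, on the side away from the saddle; pressed from above. Handle up: 117 mm above the desk, sloping 0.43 rad, outer end higher. Handle down: 35 mm above the desk, sloping 0.19 rad the other way
- warmer_a: one of two alike white vial warmers (fixed rear stand with a hinged case, 155 deep x 150 wide x 120 mm high). Origin on the desk under the middle of the case; x points to its back, away from the lift bracket on its front. The case is hinged at its rear so that its front can sink or be raised; the body pose is that of the fixed stand and does not show the tilt
- warmer_b: the other vial warmer, same axes
- pad_a (a point): middle of the underside of the orange lift pad (36 mm disc) under the steel bracket on the front of warmer_a; the bracket is 42 mm wide and stands 49 mm out from the case, the pad's middle lies 30 mm in front of the case. Underside 80 mm above the desk when the case is level, about 61 mm when it is sunk
- pad_b (a point): the same point of warmer_b
- spray_bottle: white spray bottle, 57 mm across, 187 mm tall, standing at the left; bystander. Origin at its foot
- needle_box: closed dark blue carton, 66 x 118 x 46 mm, at the right; bystander. Origin at its underside
- new_foot_1: black rubber screw-in foot, 28 mm across, 25 mm tall, at the right; bystander. Origin at its underside
- new_foot_2: second such foot; bystander

How it is judged:
On the way, in this order (a step that is already met when the one before it is completed fails the run):
1. the jack stands flat on the desk, let go, handle up, saddle under the sunken warmer's orange pad (horizontal distance between jack_saddle and pad_b below 0.014 m and height (world z) of jack below 0.004 m and angle between jack's own z axis and vertical below 0.05 rad and value of joint jack_lever below 0.1 rad and contact force between the fingers and jack below 0.5 N), for 0.2 s.
2. trial lift: handle down, the jack raises the warmer's front (value of joint jack_lever above 0.53 rad and height (world z) of pad_b above 0.075 m and contact force between jack and warmer_b above 3 N), for 0.1 s.
3. the handle has come back up and the warmer is down again (value of joint jack_lever below 0.1 rad and height (world z) of pad_b below 0.0625 m), for 0.1 s.
At the end, for the whole second after the job is handed in: Fingers press the handle (>1.5 N), lever above 0.56 rad; sunken warmer's pad at least 77 mm above the desk, resting >3 N on the saddle, which is within 17 mm of the pad's middle from above; jack flat (tilt <0.06 rad) on the desk; robot not touching that warmer; the other not lifted (value of joint jack_lever above 0.56 rad and height (world z) of pad_b above 0.077 m and contact force between jack and warmer_b above 3 N and contact force between the fingers and jack above 1.5 N and horizontal distance between jack_saddle and pad_b below 0.017 m and angle between jack's own z axis and vertical below 0.06 rad and height (world z) of jack below 0.005 m and contact force between each of the arm, the fingers and warmer_b below 0.3 N and height (world z) of pad_a below 0.084 m); the arm keeps its last pose, push and grip.
It fails at once if the level warmer is lifted (height (world z) of pad_a above 0.086 m).
It fails at once if a bystander is shifted by more than 3 cm (distance of any of spray_bottle, needle_box, new_foot_1, new_foot_2 from where it was at the start of the episode above 0.03 m).
It fails at once if the robot itself pushes on a warmer (contact force between any of the fingers, the arm and warmer_b above 8 N or contact force between any of the fingers, the arm and warmer_a above 8 N).
It also fails if it takes over 61 s, if anything falls off the work surface, if the arm or the gripper's body presses on something with over 40 N, if the wrist force passes 120 N, or if a joint passes its speed limit or range.

## Robot

A 6-joint arm with a two-finger parallel gripper is mounted at the origin on a cart in front of the work surface, level with it; the furniture and walls round the work are solid. World frame = base frame: x ahead of the robot, y to its left, z up, the work surface at z = 0. Lengths are in m, angles in rad, forces in N, time in s.
With the tool pointing down it reaches from about 0.25 to 0.725 m from the base axis. Payload 4 kg.
Tool frame: the origin (TCP) lies midway between the tips of the shut fingers; the grasp point (between the pads) lies 19 mm behind it; z points along the fingers, y is the line along which they close (so a half turn about z gives the same grasp; the last joint's range is limited). The gripper opens to 85 mm and grips with 20 to 120 N. Pads are 22 mm wide; open, the fingers measure 114 mm over their backs; the gripper's body (76 mm by 85 mm) begins 54 mm behind the grasp point. The pads swing forward as they close: fully open they stand 13 mm farther back than shut.
Start: joints at [1.147, 0.241, 0.005, 1.335, 0, 1.571], TCP at [0.206, 0.456, 0.201] pointing down, gripper open.
Joint ranges: [-2.72, 2.72], [-1.05, 1.87], [-1.09, 1.28], [-1.99, 2.15], [-1.42, 1.44], [-3.14, 3.14]. Speed limits (rad/s): [2.79, 2.79, 3.14, 3.14, 3.14, 3.14].

## Interface

Orientations are given as a unit quaternion [x, y, z, w].
In Python, from workcell import get_obs, camera, job_done, silhouettes gives the robot as it stands. The module is installed in compiled form; this text tells all that it offers.
- The arm moves only by the tool drive_tool, never from a script. Its argument "increments" is a list of rows, each a list of 3 entries, a list of its own where there are three numbers: the shift along the world's x, y, z in mm, then the turn, a rotation vector about the world's x, y, z in degrees, then the opening, from 0 (shut) to 1 (fully open). A call has 1 to 8 rows; each row shifts and turns the commanded pose from where the row before left it; what a row does not reach is not made up. A row lasts 1/12 s, in which the tool goes at most 41.7 mm and 7.16 degrees, less where a joint would pass 70% of its speed; a pose out of reach is approached as far as the arm can. A call is refused whole if a number of a shift passes 41.7 or a number of a turn 7.16, either way. A call with a gripper value outside its range is refused whole. The fingers move at their own pace and stop on an object; the grip force is fixed at half the most. Time passes only in rows, so rows that do not move let the fingers close. It gives the time, the measured TCP pose, the force, the opening and the grip force at its end, in the units of the state.
- get_obs(): the state, without advancing time (a new reading comes with each control period).
- camera(name): name is "scene" or "top" or "wrist"; returns a dict with "image" (420x560x3 uint8, red, green, blue), "K" (3x3 intrinsics, pixels), "view" (4x4, takes a point from world to camera coordinates). Camera axes: x right, y down, z forward; pixel columns grow to the right and rows downward; lengths in m; the calibration is good to about 2 mm. The wrist camera is an equidistant fisheye: a pixel r from the principal point sees the ray r / f radians off the axis. A picture is of the moment at which its call begins. There is no depth.
- job_done(): hands the job in; it is judged then, once.
Trained networks look in a picture, given as the dict that the camera call returned (one of the last four; its "shot" number tells which), for a name from the list of things; names that differ only in an ending like _2 or _b are one class to them, and where a whole thing is asked for, a point or a joint stands for the part that bears it (a point fixed in the world has none). Each returns a list of dicts, best first, with "conf" (0 to 1); they miss things now and then, are a little off and sometimes report something else, mostly with a low value. They report only what shows in the picture. A call takes as long as a camera call.
- silhouettes(query, picture): "region" (420x560 bool, what is visible of it) and "bbox" ([left, top, right, bottom] in pixels, round what is visible of it).
The state is a dict: "clock": time; "joint_pos": joint angles; "joint_vel": joint speeds; "tau": joint torques, N m; "eef_pos": TCP position; "tool_rot": TCP orientation; "ft_force": force on the tool from outside, world axes, zero at the start; "ft_torque": the same for the moment, N m; "grip_width": finger opening in m; "grasp_force": force on a finger pad.
Only numpy, scipy, OpenCV 4.12 (cv2) and the standard library are available. Lean on these libraries where they do the work, as an engineer would, in place of code of your own. Each camera call takes 0.05 s, during which the arm holds its last target. There are 200 camera calls.

## Working session

There is one attempt and no reset: what is moved stays moved. The work goes in short steps, Python scripts to look and compute and a tool call to move; the robot and the scene stay as the last step left them, time stands still between calls to the robot, and variables do not carry over. Pictures are saved under pics/ and viewed, at most 10 in all, crops included, and the job is handed in when it is done.

Besides the shell and the picture viewer there is one more tool, called after "Call:" by a JSON object that holds its "op" and its "data". drive_tool: Moves the arm, as the interface text tells. Its arguments: {"type":"object","properties":{"increments":{"type":"array"}},"required":["increments"]}

```bash
mkdir -p pics; cat > h.py <<'E'
import numpy as np, cv2
from workcell import get_obs, camera, job_done, silhouettes
def save(p,n): cv2.imwrite(f'pics/{n}.png',p['image'][:,:,::-1])
def ray(p,uv):
    K=p['K'];V=p['view'];d=np.array([(uv[0]-K[0,2])/K[0,0],(uv[1]-K[1,2])/K[1,1],1.])
    R=V[:3,:3];return -R.T@V[:3,3],R.T@d
def onz(p,uv,z):
    c,d=ray(p,uv);return c+d*(z-c[2])/d[2]
def proj(p,X):
    q=p['view'][:3,:3]@np.asarray(X,float)+p['view'][:3,3];q=p['K']@q;return q[:2]/q[2]
E
python3 - <<'E'
from h import *
ims=[]
for n in ['scene','top']:
    p=camera(n);save(p,n);ims.append(p)
    c,_=ray(p,(280,210));print(n,'cam',c.round(3),p['K'][0,0])
    for q in ['jack','jack_saddle','handle_top','warmer_a','pad_a','spray_bottle','needle_box','new_foot_1']:
        for s in silhouettes(q,p)[:3]:
            ys,xs=np.nonzero(s['region']);print(q,round(s['conf'],2),[int(v) for v in s['bbox']],xs.mean().round(1),ys.mean().round(1),len(xs))
print({k:np.round(v,3) for k,v in get_obs().items()})
E
```

```text
scene cam [-0.114 -0.92   0.644] 404.95422744069117
jack 0.84 [228, 208, 270, 250] 250.0 227.8 958
jack_saddle 0.61 [235, 210, 275, 220] 254.3 215.2 168
handle_top 0.58 [234, 211, 272, 221] 255.7 214.9 171
warmer_a 0.78 [306, 193, 380, 254] 343.6 221.7 3048
warmer_a 0.75 [248, 164, 313, 211] 281.8 186.1 2032
pad_a 0.87 [250, 162, 311, 209] 281.1 186.0 1895
pad_a 0.82 [304, 194, 379, 255] 343.3 221.1 2980
spray_bottle 0.91 [197, 149, 211, 199] 204.7 177.4 663
needle_box 0.86 [333, 262, 384, 307] 358.4 285.2 1517
needle_box 0.65 [196, 148, 213, 198] 204.8 178.4 617
new_foot_1 0.65 [297, 298, 309, 313] 301.0 308.0 101
new_foot_1 0.42 [313, 333, 326, 347] 318.9 339.5 146
top cam [ 0.315 -0.029  1.693] 446.7860143705802
jack 0.88 [241, 226, 301, 249] 267.7 236.9 1034
jack 0.66 [297, 153, 342, 210] 316.5 177.8 1879
jack_saddle 0.65 [239, 228, 301, 241] 273.3 235.0 383
handle_top 0.58 [239, 229, 299, 239] 271.8 235.1 266
warmer_a 0.87 [295, 151, 337, 209] 316.7 177.6 1970
warmer_a 0.73 [205, 149, 248, 209] 226.6 176.0 1967
pad_a 0.87 [296, 153, 342, 209] 317.0 177.8 2038
pad_a 0.68 [205, 151, 250, 206] 227.0 176.0 2005
pad_a 0.37 [166, 223, 188, 239] 176.1 232.1 272
spray_bottle 0.66 [167, 221, 186, 239] 176.0 232.0 286
needle_box 0.82 [355, 204, 394, 229] 372.3 217.9 674
new_foot_1 0.62 [365, 257, 369, 262] 365.9 260.5 39
{'clock': np.float64(0.9), 'joint_pos': array([1.147, 0.241, 0.005, 1.335, 0.   , 1.571]), 'joint_vel': array([ 0.002, -0.001, -0.001, -0.002,  0.   , -0.001]), 'tau': array([ 0.0000e+00, -3.7220e+01,  2.5269e+01,  1.0000e-03,  0.0000e+00,
        0.0000e+00]), 'eef_pos': array([0.206, 0.456, 0.201]), 'tool_rot': array([0.21 , 0.978, 0.   , 0.   ]), 'ft_force': array([ 0.881,  1.139, -0.21 ]), 'ft_torque': array([-0.038,  0.005,  0.042]), 'grasp_force': np.float64(0.0), 'grip_width': np.float64(0.085)}
```

```bash
ls pics
```

```text
scene.png
top.png
```

```bash
python3 - <<'E'
import cv2
t=cv2.imread('pics/top.png')[140:280,150:410]; cv2.imwrite('pics/topc.png',cv2.resize(t,None,fx=3,fy=3,interpolation=cv2.INTER_CUBIC))
t=cv2.imread('pics/scene.png')[140:355,185:395]; cv2.imwrite('pics/scenec.png',cv2.resize(t,None,fx=2.7,fy=2.7,interpolation=cv2.INTER_CUBIC))
E
```

```text
(no output)
```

View pics/topc.png

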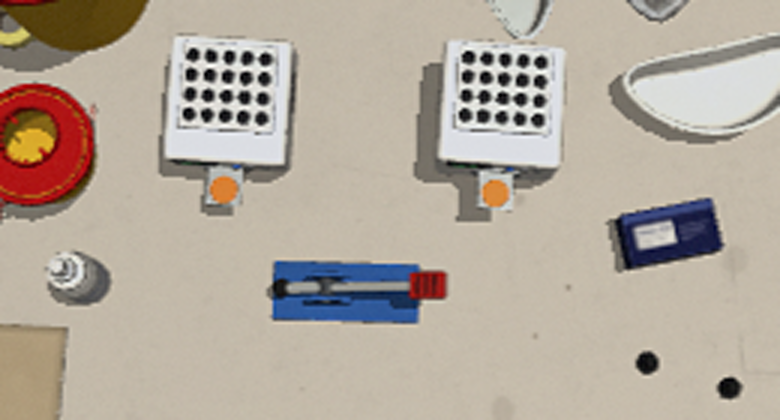

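View pics/scenec.png

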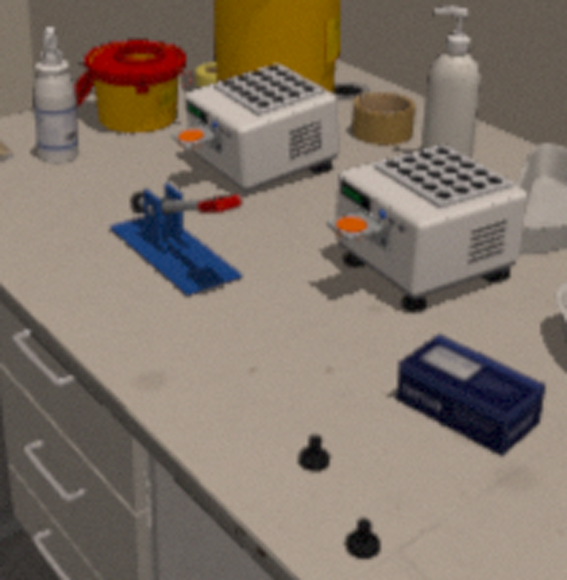

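```bash
python3 - <<'E'
from h import *
p=camera('top');im=p['image'].astype(int);R,G,B=im[...,0],im[...,1],im[...,2]
def blobs(m,name,z,amin=15):
    n,l,s,c=cv2.connectedComponentsWithStats(m.astype(np.uint8))
    for i in range(1,n):
        if s[i,4]>=amin and 150<c[i,0]<410 and 140<c[i,1]<280: 
            ys,xs=np.nonzero(l==i);r=cv2.minAreaRect(np.c_[xs,ys].astype(np.float32))
            print(name,s[i,4],c[i].round(1),onz(p,c[i],z)[:2].round(4),'rect',[onz(p,q,z)[:2].round(3).tolist() for q in cv2.boxPoints(r)])
blobs((R>190)&(G>90)&(G<170)&(B<90),'orange',.07)
blobs((B>120)&(R<70),'blue',.008)
blobs((R>140)&(G<60)&(B<70),'red',.117)
for uv in [(178,35),(293,42),(168,163),(288,170),(450,40),(566,48),(438,163),(560,170)]:
    q=(150+uv[0]/3,140+uv[1]/3);print(uv,onz(p,q,.11)[:2].round(3))
for uv,z in [((279,288),.036),((75,275),0),((647,362),.02),((729,388),.02),((620,217),.046)]:
    q=(150+uv[0]/3,140+uv[1]/3);print(uv,onz(p,q,z)[:2].round(3))
E
```

```text
orange 56 [224.1 202.5] [0.6093 0.1725] rect [[0.623, 0.188], [0.622, 0.158], [0.596, 0.158], [0.597, 0.188]]
orange 58 [314.6 204. ] [ 0.5967 -0.161 ] rect [[0.612, -0.148], [0.612, -0.174], [0.582, -0.173], [0.582, -0.147]]
blue 52 [371.6 210.1] [ 0.5793 -0.3837] rect [[0.573, -0.33], [0.592, -0.436], [0.585, -0.436], [0.566, -0.331]]
blue 240 [264.3 230.1] [0.5112 0.0282] rect [[0.502, 0.116], [0.525, 0.116], [0.521, -0.062], [0.498, -0.061]]
blue 287 [263.6 243. ] [0.4625 0.0316] rect [[0.479, 0.117], [0.475, -0.061], [0.449, -0.06], [0.453, 0.117]]
red 837 [160.4 188.8] [0.6557 0.3952] rect [[0.734, 0.471], [0.731, 0.326], [0.588, 0.324], [0.591, 0.466]]
red 17 [296.4 234.7] [ 0.4797 -0.089 ] rect [[0.493, -0.084], [0.493, -0.091], [0.468, -0.091], [0.468, -0.084]]
(178, 35) [0.792 0.222]
(293, 42) [0.781 0.081]
(168, 163) [0.633 0.233]
(288, 170) [0.622 0.089]
(450, 40) [ 0.78 -0.11]
(566, 48) [ 0.767 -0.252]
(438, 163) [ 0.627 -0.092]
(560, 170) [ 0.615 -0.238]
(279, 288) [0.488 0.107]
(75, 275) [0.513 0.367]
(647, 362) [ 0.387 -0.348]
(729, 388) [ 0.353 -0.449]
(620, 217) [ 0.566 -0.319]
```

The left warmer has no front feet and sits low, so it is warmer_b. Its pad is near (0.609, 0.172) with a yaw of about -0.07. The jack origin is near (0.4875, 0.050) with a yaw of about 88.7°. I'll approach now and check the wrist's turning sign on the way.

Call:
{"op": "drive_tool", "data": {"increments": [[[22,-32,0],[0,0,7],1],[[22,-32,0],[0,0,7],1],[[22,-32,0],[0,0,7],1],[[22,-32,0],[0,0,7],1],[[22,-32,0],[0,0,7],1],[[22,-32,0],[0,0,7],1],[[22,-32,0],[0,0,7],1],[[22,-32,0],[0,0,7],1]]}}

```text
clock: 1.62
eef_pos: [0.3652, 0.2255, 0.2014]
tool_rot: [-0.227, 0.974, 0.0, 0.0]
ft_force: [0.3, -0.3, 0.2]
grip_width: 0.0854
grasp_force: 0.0
```

```bash
cat >> h.py <<'E'
def st():
    o=get_obs();from scipy.spatial.transform import Rotation as Rr
    M=Rr.from_quat(o['tool_rot']).as_matrix()
    print('t',round(float(o['clock']),2),'pos',(o['eef_pos']*1000).round(1),'ydir',np.degrees(np.arctan2(M[1,1],M[0,1])).round(2),'z',M[:,2].round(4),'j',o['joint_pos'].round(2),'F',o['ft_force'].round(1),'w',round(float(o['grip_width']),4),'g',round(float(o['grasp_force']),1))
E
python3 -c "
from h import *
st()"
```

```text
t 1.62 pos [365.2 225.5 201.4] ydir 116.21 z [ 6.e-04  4.e-04 -1.e+00] j [ 0.55  0.1  -0.17  1.3  -0.    0.1 ] F [ 0.3 -0.3  0.2] w 0.0854 g 0.0
```

Call:
{"op": "drive_tool", "data": {"increments": [[[13,-19,-5],[0,0,7.1],1],[[13,-19,-5],[0,0,7.1],1],[[13,-19,-5],[0,0,7.1],1],[[13,-19,-5],[0,0,7.1],1],[[13,-19,-5],[0,0,7.1],1],[[13,-19,-5],[0,0,7.1],1],[[13,-19,-5],[0,0,7.1],1],[[14,-17,-5],[0,0,7.1],1]]}}

```text
clock: 2.28
eef_pos: [0.47, 0.0757, 0.1611]
tool_rot: [-0.663, 0.749, -0.0, 0.0]
ft_force: [-0.6, -0.1, -0.0]
grip_width: 0.0852
grasp_force: 0.0
```

Call:
{"op": "drive_tool", "data": {"increments": [[[0,0,0],[0,0,0],1],[[0,0,0],[0,0,0],1]]}}

```text
clock: 2.45
eef_pos: [0.4696, 0.0761, 0.1607]
tool_rot: [-0.659, 0.752, 0.0, -0.0]
ft_force: [-0.3, -0.4, 0.4]
grip_width: 0.0857
grasp_force: 0.0
```

```bash
python3 -c "
from h import *
st();p=camera('wrist');save(p,'w1');print(p['K'],p['view'].round(3))"
```

```text
t 2.45 pos [469.6  76.1 160.7] ydir 172.49 z [-1.1e-03  1.0e-04 -1.0e+00] j [ 0.16  0.22 -0.13  1.22  0.   -1.28] F [-0.3 -0.4  0.4] w 0.0857 g 0.0
[[325.1922621    0.         277.88140675]
 [  0.         325.1922621  214.70418681]
 [  0.           0.           1.        ]] [[-0.991  0.13   0.001  0.456]
 [ 0.126  0.953  0.277 -0.156]
 [ 0.035  0.275 -0.961  0.303]
 [ 0.     0.     0.     1.   ]]
```

View pics/w1.png

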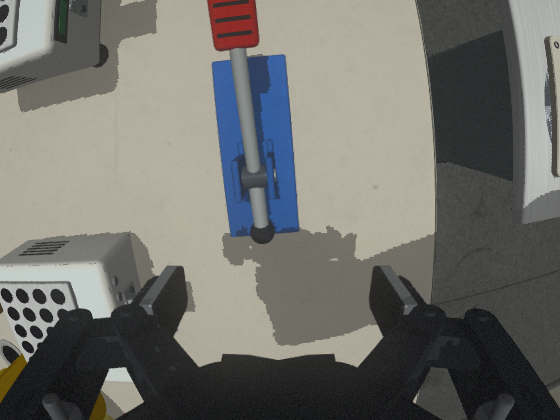

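```bash
cat >> h.py <<'E'
def fonz(p,uv,z):
    K=p['K'];V=p['view'];d=np.array([uv[0]-K[0,2],uv[1]-K[1,2]]);r=np.linalg.norm(d);t=r/K[0,0]
    v=np.r_[d/r*np.sin(t),np.cos(t)];R=V[:3,:3];c=-R.T@V[:3,3];w=R.T@v;return c+w*(z-c[2])/w[2]
E
python3 - <<'E'
from h import *
p=camera('wrist')
P=[fonz(p,u,.008)[:2] for u in [(213,63),(286,55),(298,231),(230,236)]]
print(np.round(P,4)); P=np.array(P); f=(P[2]+P[3])/2;b=(P[0]+P[1])/2;d=f-b;L=np.linalg.norm(d);d/=L
print('len',L,np.linalg.norm(P[0]-P[1]),'yaw',np.degrees(np.arctan2(d[1],d[0])),'origin',(f+b)/2+.022*d)
print('saddle',fonz(p,(262,234),.036),'pivot',fonz(p,(255,179),.058))
E
```

```text
[[ 0.516  -0.0642]
 [ 0.4431 -0.0611]
 [ 0.4533  0.1208]
 [ 0.5262  0.1171]]
len 0.1818802493322506 0.07290625450915938 yaw 86.7798647544558 origin [0.48590147 0.0501357 ]
saddle [0.48901778 0.10953893 0.036     ] pivot [0.48579569 0.05158021 0.058     ]
```

Call:
{"op": "drive_tool", "data": {"increments": [[[8,-13,0],[0,0,2.3],1],[[8,-13,0],[0,0,2.3],1],[[0,0,-24],[0,0,0],1],[[0,0,-24],[0,0,0],1],[[0,0,-24],[0,0,0],1],[[0,0,-24],[0,0,0],1],[[0,0,-22],[0,0,0],1],[[0,0,0],[0,0,0],1]]}}

```text
clock: 3.22
eef_pos: [0.4814, 0.0515, 0.0396]
tool_rot: [-0.691, 0.723, 0.003, -0.003]
ft_force: [-0.4, -0.1, -0.5]
grip_width: 0.0857
grasp_force: 0.0
```

```bash
python3 -c "
from h import *
st()"
```

```text
t 3.22 pos [481.4  51.5  39.6] ydir 177.35 z [-7.9e-03 -6.0e-04 -1.0e+00] j [ 0.11  0.35 -0.29  0.93  0.   -1.42] F [-0.4 -0.1 -0.5] w 0.0857 g 0.0
```

Call:
{"op": "drive_tool", "data": {"increments": [[[4,-1,2],[0,0,0],1],[[0,0,0],[0,0,0],0],[[0,0,0],[0,0,0],0],[[0,0,0],[0,0,0],0],[[0,0,0],[0,0,0],0],[[0,0,0],[0,0,0],0],[[0,0,0],[0,0,0],0],[[0,0,0],[0,0,0],0]]}}

```text
clock: 3.88
eef_pos: [0.4896, 0.0499, 0.0454]
tool_rot: [-0.69, 0.724, -0.0, 0.0]
ft_force: [0.2, 0.2, 0.4]
grip_width: 0.0005
grasp_force: 0.0
```

```bash
python3 -c "
from h import *
st()"
```

```text
t 3.88 pos [489.6  49.9  45.4] ydir 177.29 z [ 3.e-04  0.e+00 -1.e+00] j [ 0.1   0.35 -0.27  0.94  0.   -1.42] F [0.2 0.2 0.4] w 0.0005 g 0.0
```

```bash
python3 -c "
from h import *
a=camera('wrist')['image'];b=camera('top')['image'][190:280,200:320]
b=cv2.resize(b,(560,420));cv2.imwrite('pics/w2.png',cv2.resize(np.vstack([a,b]),(400,600))[:,:,::-1])"
```

```text
(no output)
```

View pics/w2.png

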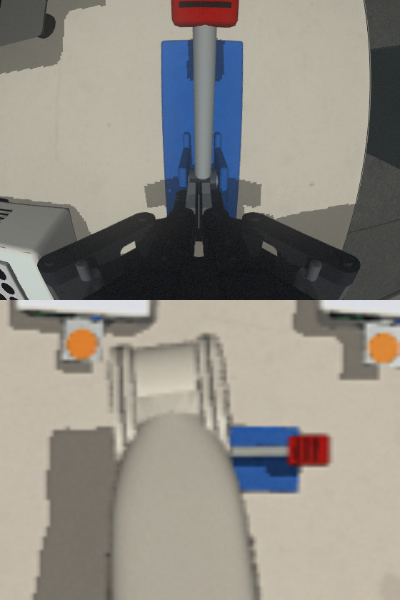

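```bash
python3 -c "
from h import *
a=camera('wrist')['image'][150:400,180:380]
b=camera('scene')['image'][190:260,210:290]
cv2.imwrite('pics/w3.png',np.hstack([cv2.resize(a,(440,550)),cv2.resize(b,(360,550))])[:,:,::-1])"
```

```text
(no output)
```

View pics/w3.png

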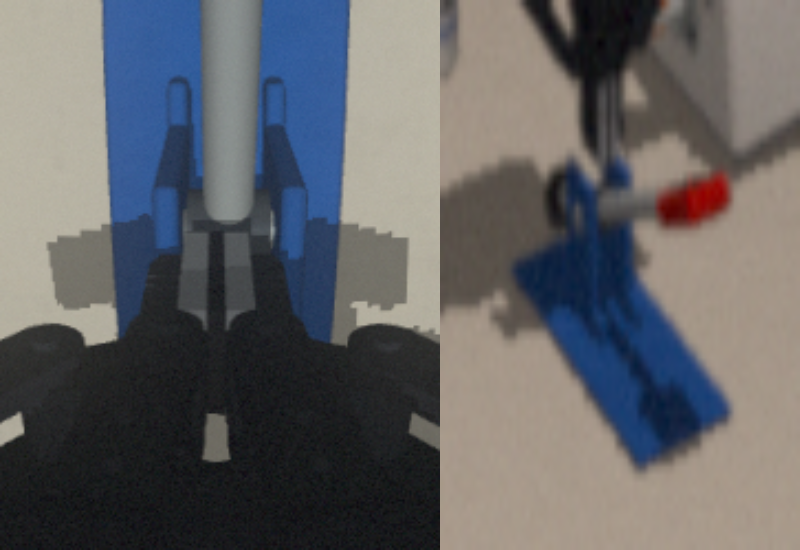

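```bash
python3 - <<'E'
from h import *
p=camera('scene');w=camera('wrist');st()
V=w['view'];print('wcam',-V[:3,:3].T@V[:3,3])
def fproj(p,X):
    q=p['view'][:3,:3]@np.asarray(X,float)+p['view'][:3,3];r=np.hypot(q[0],q[1]);t=np.arctan2(r,q[2]);return p['K'][:2,2]+p['K'][0,0]*t*q[:2]/r
o=get_obs()['eef_pos']
for n,X in [('tcp',o),('tcp+40',o+[0,0,.04]),('cheek1',[.503,.05,.074]),('cheek2',[.469,.05,.074]),('handle',[.48,-.07,.117]),('saddle',[.489,.107,.036])]:
    a=proj(p,X);print(n,'scene crop',((a-[210,190])*[4.5,7.857]+[440,0]).round(),'wrist crop',((fproj(w,X)-[180,150])*2.2).round())
E
```

```text
t 4.18 pos [489.5  49.9  45.1] ydir 177.3 z [-2.e-04 -0.e+00 -1.e+00] j [ 0.1   0.35 -0.27  0.94 -0.   -1.42] F [ 0.4 -0.4 -0.5] w -0.0 g 0.0
wcam [ 0.48626613 -0.02058529  0.21817472]
tcp scene crop [602. 223.] wrist crop [215. 218.]
tcp+40 scene crop [601. 134.] wrist crop [216. 290.]
cheek1 scene crop [618. 150.] wrist crop [155. 270.]
cheek2 scene crop [576. 172.] wrist crop [307. 263.]
handle scene crop [689. 180.] wrist crop [ 242. -385.]
saddle scene crop [560. 191.] wrist crop [226. 378.]
```

The fingers shut above the cheeks: in the scene crop the tips end near z≈73 mm, and there was no contact force. The jack has not moved. I'll open and go about 25 mm lower, which is clear of the base plate either way.

Call:
{"op": "drive_tool", "data": {"increments": [[[0,0,0],[0,0,0],1],[[0,0,0],[0,0,0],1],[[0,0,0],[0,0,0],1],[[0,0,0],[0,0,0],1],[[0,0,0],[0,0,0],1],[[0,0,0],[0,0,0],1],[[0,0,0],[0,0,0],1],[[-3,0,-5],[0,0,0],1]]}}

```text
clock: 4.85
eef_pos: [0.4879, 0.05, 0.0409]
tool_rot: [-0.69, 0.724, -0.001, 0.001]
ft_force: [0.6, 0.4, -0.6]
grip_width: 0.0856
grasp_force: 0.0
```

Call:
{"op": "drive_tool", "data": {"increments": [[[0,0,-6],[0,0,0],1],[[0,0,-6],[0,0,0],1],[[0,0,-6],[0,0,0],1],[[0,0,0],[0,0,0],1],[[0,0,0],[0,0,0],1]]}}

```text
clock: 5.27
eef_pos: [0.4858, 0.0498, 0.0214]
tool_rot: [-0.69, 0.724, 0.001, -0.001]
ft_force: [0.5, -0.0, -0.7]
grip_width: 0.0853
grasp_force: 0.0
```

```bash
python3 -c "
from h import *
st()
a=camera('wrist')['image']
b=camera('scene')['image'][160:260,190:310]
cv2.imwrite('pics/w4.png',np.hstack([cv2.resize(a,(400,300)),cv2.resize(b,(400,300))])[:,:,::-1])"
```

```text
t 5.27 pos [485.8  49.8  21.4] ydir 177.3 z [-1.7e-03 -2.0e-04 -1.0e+00] j [ 0.1   0.38 -0.31  0.88  0.   -1.42] F [ 0.5 -0.  -0.7] w 0.0853 g 0.0
```

View pics/w4.png

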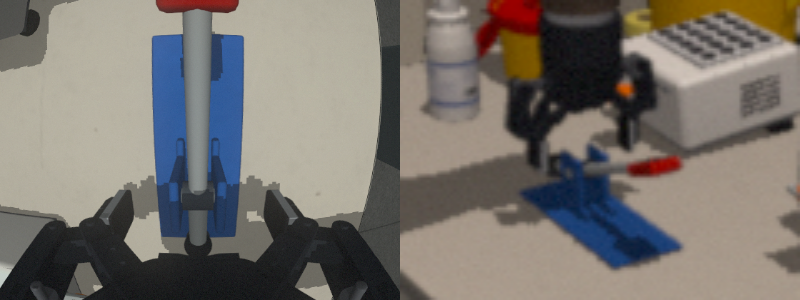

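```bash
python3 - <<'E'
from h import *
p=camera('scene')
for X in [(.443,.05,.02),(.443,.05,.034),(.443,.05,.06),(.443,.061,.034),(.443,.08,.034),(.528,.05,.034),(.528,.05,.06)]:
    print(X,((proj(p,X)-[190,160])*[3.333,3]+[400,0]).round())
E
```

```text
(0.443, 0.05, 0.02) [546. 208.]
(0.443, 0.05, 0.034) [545. 197.]
(0.443, 0.05, 0.06) [544. 174.]
(0.443, 0.061, 0.034) [539. 192.]
(0.443, 0.08, 0.034) [529. 185.]
(0.528, 0.05, 0.034) [621. 175.]
(0.528, 0.05, 0.06) [620. 153.]
```

The open tips actually sit near z≈60 mm while the reading implies about 34 mm, so the real tips are about 26 mm higher than reported. I'll go another 14 mm down and close.

Call:
{"op": "drive_tool", "data": {"increments": [[[0,0,-5],[0,0,0],1],[[0,0,-5],[0,0,0],1],[[0,0,-4],[0,0,0],1],[[0,0,0],[0,0,0],1]]}}

```text
clock: 5.75
eef_pos: [0.4856, 0.0498, 0.0071]
tool_rot: [-0.69, 0.724, 0.001, -0.001]
ft_force: [-0.3, 0.7, 0.8]
grip_width: 0.0849
grasp_force: 0.0
```

Call:
{"op": "drive_tool", "data": {"increments": [[[0,0,0],[0,0,0],0],[[0,0,0],[0,0,0],0],[[0,0,0],[0,0,0],0],[[0,0,0],[0,0,0],0],[[0,0,0],[0,0,0],0],[[0,0,0],[0,0,0],0],[[0,0,0],[0,0,0],0],[[0,0,0],[0,0,0],0]]}}

```text
clock: 6.42
eef_pos: [0.4867, 0.05, 0.0085]
tool_rot: [-0.69, 0.724, -0.0, 0.0]
ft_force: [-1.1, 1.3, 3.8]
grip_width: 0.0335
grasp_force: 60.9
```

```bash
python3 -c "
from h import *
st()"
```

```text
t 6.42 pos [486.7  50.    8.5] ydir 177.3 z [ 6.e-04  1.e-04 -1.e+00] j [ 0.1   0.39 -0.33  0.85  0.   -1.42] F [-1.1  1.3  3.8] w 0.0335 g 60.9
```

Call:
{"op": "drive_tool", "data": {"increments": [[[0,0,8],[0,0,0],0],[[0,0,12],[0,0,0],0],[[0,0,15],[0,0,0],0],[[-10,5,10],[0,0,-3],0],[[-10,12,0],[0,0,-6],0],[[-10,12,0],[0,0,-7],0],[[-5,12,0],[0,0,-7],0],[[-5,12,0],[0,0,-7],0]]}}

```text
clock: 7.08
eef_pos: [0.4443, 0.1029, 0.0522]
tool_rot: [-0.477, 0.879, 0.001, -0.002]
ft_force: [-0.6, 0.8, -6.6]
grip_width: 0.0333
grasp_force: 61.2
```

Call:
{"op": "drive_tool", "data": {"increments": [[[-3,11,0],[0,0,-7],0],[[-3,11,0],[0,0,-7],0],[[-3,11,0],[0,0,-7],0],[[-3,11,0],[0,0,-7],0],[[-2,11,0],[0,0,-7],0],[[-2,11,0],[0,0,-7],0],[[0,11,0],[0,0,-7],0],[[0,0,0],[0,0,0],0]]}}

```text
clock: 7.75
eef_pos: [0.4295, 0.1813, 0.0524]
tool_rot: [-0.072, 0.997, 0.0, -0.001]
ft_force: [0.6, -0.2, -6.7]
grip_width: 0.0334
grasp_force: 61.5
```

```bash
python3 -c "
from h import *
st()"
```

```text
t 7.75 pos [429.5 181.3  52.4] ydir 98.24 z [-1.9e-03  5.0e-04 -1.0e+00] j [ 0.4   0.3  -0.33  0.94  0.    0.25] F [ 0.6 -0.2 -6.7] w 0.0334 g 61.5
```

Call:
{"op": "drive_tool", "data": {"increments": [[[4,1,-8],[0,0,-6],0],[[4,1,-8],[0,0,-6],0],[[4,0,-8],[0,0,0],0],[[4,0,-8],[0,0,0],0],[[0,0,-6],[0,0,0],0],[[0,0,0],[0,0,0],0],[[0,0,0],[0,0,0],0]]}}

```text
clock: 8.33
eef_pos: [0.4456, 0.1813, 0.0144]
tool_rot: [0.032, 0.999, -0.001, -0.001]
ft_force: [0.4, -0.1, -7.3]
grip_width: 0.0333
grasp_force: 61.4
```

```bash
python3 -c "
from h import *
st();p=camera('wrist');np.savez('w5.npz',K=p['K'],view=p['view'])
a=p['image'];t=camera('top')['image'][140:280,180:300]
cv2.imwrite('pics/w5.png',np.hstack([cv2.resize(a,(500,375)),cv2.resize(t,(300,375))])[:,:,::-1])"
```

```text
t 8.33 pos [445.6 181.3  14.4] ydir 86.35 z [-2.2e-03 -9.0e-04 -1.0e+00] j [ 0.39  0.38 -0.34  0.86 -0.    0.45] F [ 0.4 -0.1 -7.3] w 0.0333 g 61.4
```

View pics/w5.png

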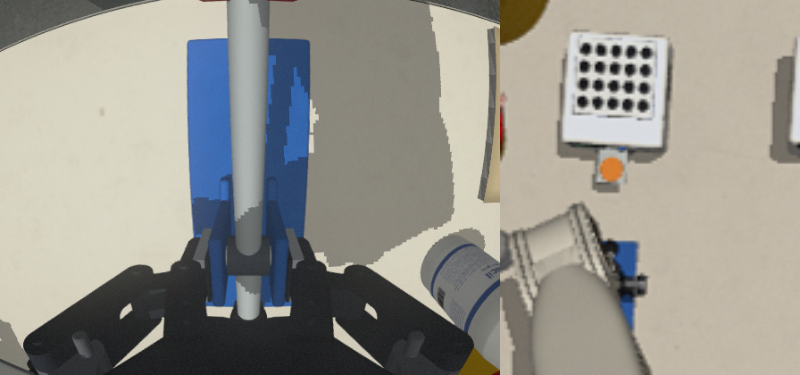

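```bash
python3 - <<'E'
from h import *
pt,ps=camera('top'),camera('scene');R=[]
for p in (pt,ps):
    im=p['image'].astype(int);m=(im[...,0]>180)&(im[...,1]>70)&(im[...,1]<170)&(im[...,2]<90)
    n,l,s,c=cv2.connectedComponentsWithStats(m.astype(np.uint8))
    k=[(s[i,4],c[i].round(1)) for i in range(1,n) if 30<s[i,4]<300];print(k);R.append(k)
for a in R[0]:
  for b in R[1]:
    c1,d1=ray(pt,a[1]);c2,d2=ray(ps,b[1]);A=np.c_[d1,-d2];t=np.linalg.lstsq(A,c2-c1,rcond=None)[0]
    P,Q=c1+t[0]*d1,c2+t[1]*d2;print(((P+Q)/2).round(4),np.linalg.norm(P-Q).round(4))
E
```

```text
[(np.int32(48), array([162.1, 186.7])), (np.int32(58), array([224.1, 202.7])), (np.int32(58), array([314.6, 204. ]))]
[(np.int32(40), array([314.8, 222.5]))]
[ 0.8516  0.3605 -0.2027] 0.3269
[ 0.713   0.1228 -0.0713] 0.2068
[ 0.5929 -0.1591  0.09  ] 0.0011
```

Call:
{"op": "drive_tool", "data": {"increments": [[[0,0,-3],[0,0,0],0],[[16,-1,0],[0,0,0],0],[[18,-1,0],[0,0,0],0],[[18,-1,0],[0,0,0],0],[[18,-1,0],[0,0,0],0],[[18,-1,0],[0,0,0],0],[[14,0,0],[0,0,0],0],[[0,0,0],[0,0,0],0]]}}

```text
clock: 9.2
eef_pos: [0.5526, 0.1772, 0.0126]
tool_rot: [0.033, 0.999, 0.001, 0.002]
ft_force: [1.4, 0.9, -7.1]
grip_width: 0.0335
grasp_force: 61.6
```

Call:
{"op": "drive_tool", "data": {"increments": [[[0,0,0],[0,0,0],0],[[0,0,0],[0,0,0],0]]}}

```text
clock: 9.37
eef_pos: [0.5473, 0.1767, 0.0116]
tool_rot: [0.032, 0.999, -0.0, -0.001]
ft_force: [-0.8, -1.0, -6.9]
grip_width: 0.0333
grasp_force: 61.6
```

```bash
python3 -c "
from h import *
st()"
```

```text
t 9.37 pos [547.3 176.7  11.6] ydir 86.31 z [-2.1e-03 -4.0e-04 -1.0e+00] j [ 0.31  0.53 -0.08  0.96  0.    0.38] F [-0.8 -1.  -6.9] w 0.0333 g 61.6
```

Call:
{"op": "drive_tool", "data": {"increments": [[[4,0,-1],[0,0,0],0],[[0,0,-1],[0,0,0],0],[[0,0,-1],[0,0,0],0],[[0,0,-0.5],[0,0,0],0],[[0,0,0],[0,0,0],0],[[0,0,0],[0,0,0],0]]}}

```text
clock: 9.87
eef_pos: [0.5522, 0.1769, 0.0087]
tool_rot: [0.032, 0.999, -0.0, -0.0]
ft_force: [-0.0, -0.0, -6.6]
grip_width: 0.0335
grasp_force: 61.6
```

```bash
python3 -c "
from h import *
st()"
```

```text
t 9.87 pos [552.2 176.9   8.7] ydir 86.31 z [-3.e-04 -0.e+00 -1.e+00] j [ 0.31  0.54 -0.07  0.96  0.    0.37] F [-0.  -0.  -6.6] w 0.0335 g 61.6
```

Call:
{"op": "drive_tool", "data": {"increments": [[[-1,0,-0.5],[0,0,0],0],[[0,0,-0.5],[0,0,0],0],[[0,0,-0.5],[0,0,0],0],[[0,0,0],[0,0,0],0],[[0,0,0],[0,0,0],0]]}}

```text
clock: 10.28
eef_pos: [0.5521, 0.177, 0.0085]
tool_rot: [0.032, 0.999, 0.0, 0.001]
ft_force: [-2.5, -0.9, 5.9]
grip_width: 0.0331
grasp_force: 63.2
```

```bash
python3 -c "
from h import *
st()"
```

```text
t 10.28 pos [552.1 177.    8.5] ydir 86.3 z [ 1.7e-03  3.0e-04 -1.0e+00] j [ 0.31  0.54 -0.07  0.95 -0.    0.37] F [-2.5 -0.9  5.9] w 0.0331 g 63.2
```

Call:
{"op": "drive_tool", "data": {"increments": [[[0,0,0],[0,0,0],1],[[0,0,0],[0,0,0],1],[[0,0,0],[0,0,0],1],[[0,0,0],[0,0,0],1],[[0,0,0],[0,0,0],1],[[0,0,0],[0,0,0],1],[[0,0,0],[0,0,0],1],[[0,0,0],[0,0,0],1]]}}

```text
clock: 10.95
eef_pos: [0.5515, 0.1769, 0.0071]
tool_rot: [0.032, 0.999, 0.0, -0.0]
ft_force: [-0.1, -0.9, -0.1]
grip_width: 0.0854
grasp_force: 0.0
```

Call:
{"op": "drive_tool", "data": {"increments": [[[0,0,5],[0,0,0],1],[[0,0,15],[0,0,0],1],[[0,0,25],[0,0,0],1],[[0,0,30],[0,0,0],1],[[0,0,30],[0,0,0],1],[[0,0,25],[0,0,0],1],[[0,0,0],[0,0,0],1],[[0,0,0],[0,0,0],1]]}}

```text
clock: 11.62
eef_pos: [0.553, 0.1774, 0.1396]
tool_rot: [0.032, 0.999, 0.001, 0.002]
ft_force: [-0.5, -0.1, -0.8]
grip_width: 0.0854
grasp_force: 0.0
```

```bash
python3 -c "
from h import *
st();p=camera('wrist');a=p['image'];save(p,'w6')
P=[fonz(p,u,.008) for u in [(210,60)]];np.savez('w6.npz',K=p['K'],view=p['view'])
t=camera('top')['image'][140:280,180:300]
b=camera('scene')['image'][150:260,190:320]
cv2.imwrite('pics/w6c.png',np.hstack([cv2.resize(a,(400,300)),cv2.resize(b,(400,300))])[:,:,::-1])"
```

```text
t 11.62 pos [553.  177.4 139.6] ydir 86.3 z [ 0.0048  0.0016 -1.    ] j [0.31 0.43 0.11 1.25 0.   0.37] F [-0.5 -0.1 -0.8] w 0.0854 g 0.0
```

View pics/w6c.png

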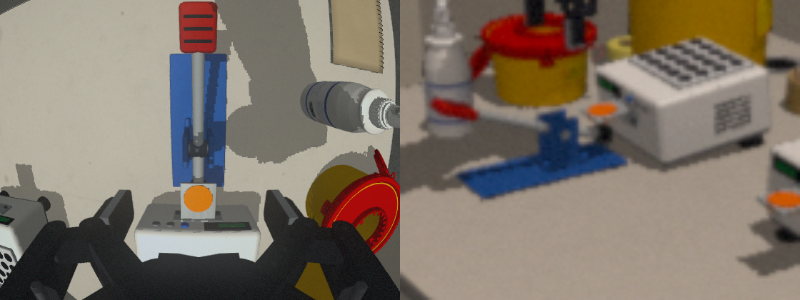

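```bash
python3 - <<'E'
from h import *
d=np.load('w6.npz');p=dict(K=d['K'],view=d['view']);im=cv2.imread('pics/w6.png')[:,:,::-1].astype(int);R,G,B=[im[...,i] for i in range(3)]
def cent(m,box,z):
    l,t,r,b=box;ys,xs=np.nonzero(m[t:b,l:r]);c=(xs.mean()+l,ys.mean()+t);return np.round(c,1),fonz(p,c,z).round(4)
O=cent((R>180)&(G>90)&(G<180)&(B<90),(230,240,330,310),.071);print('orange',O)
H=cent((R>110)&(G<70)&(B<70),(230,0,330,90),.117);print('red',H)
m=((B>R+50)&(B>G+25))[70:268,220:330].astype(np.uint8)
ys,xs=np.nonzero(m);r=cv2.boxPoints(cv2.minAreaRect(np.c_[xs+220,ys+70].astype(np.float32)))
Q=np.array([fonz(p,u,.008)[:2] for u in r]);print(r.round(1).tolist(),Q.round(4).tolist())
Q=Q[np.argsort(Q[:,0])];b=Q[:2].mean(0);f=Q[2:].mean(0);u=(f-b)/np.linalg.norm(f-b)
o=(f+b)/2+.022*u;print('len',np.linalg.norm(f-b),'yaw',np.degrees(np.arctan2(u[1],u[0])),'origin',o,'saddle',o+.057*u,'handle',o-.12*u,o-.134*u)
E
```

```text
orange (array([277.2, 277.9]), array([0.6073, 0.1733, 0.071 ]))
red (array([275.8,  37.2]), array([0.43 , 0.184, 0.117]))
[[238.0, 75.0], [316.0, 75.0], [316.0, 260.0], [238.0, 260.0]] [[0.435, 0.1483], [0.4396, 0.22], [0.6222, 0.2124], [0.617, 0.1323]]
len 0.18267103137140386 yaw -3.705763744482155 origin [0.55038316 0.17686065] saddle [0.60726398 0.17317659] handle [0.43063406 0.18461657] [0.41666334 0.18552143]
```

Call:
{"op": "drive_tool", "data": {"increments": [[[-30,2,0],[0,0,0],0],[[-30,2,0],[0,0,0],0],[[-30,2,0],[0,0,0],0],[[-30,2,0],[0,0,0],0],[[0,0,-5],[0,0,0],0],[[0,0,-5],[0,0,0],0],[[0,0,-5],[0,0,0],0],[[0,0,-5],[0,0,0],0]]}}

```text
clock: 12.43
eef_pos: [0.4323, 0.1849, 0.1161]
tool_rot: [0.032, 0.999, -0.0, -0.0]
ft_force: [-1.0, 0.6, -0.2]
grip_width: 0.0001
grasp_force: 0.0
```

```bash
python3 -c "
from h import *
st()"
```

```text
t 12.43 pos [432.3 184.9 116.1] ydir 86.28 z [-3.e-04 -3.e-04 -1.e+00] j [ 0.4   0.24 -0.23  1.11 -0.    0.47] F [-1.   0.6 -0.2] w 0.0001 g 0.0
```

Call:
{"op": "drive_tool", "data": {"increments": [[[0,0,-5],[0,0,0],0],[[0,0,-5],[0,0,0],0],[[0,0,-5],[0,0,0],0],[[0,0,0],[0,0,0],0]]}}

```text
clock: 12.77
eef_pos: [0.4311, 0.1845, 0.1007]
tool_rot: [0.032, 0.999, -0.001, -0.001]
ft_force: [0.4, -0.2, -0.4]
grip_width: -0.0003
grasp_force: 0.0
```

Call:
{"op": "drive_tool", "data": {"increments": [[[0,0,-4],[0,0,0],0],[[0,0,0],[0,0,0],0]]}}

```text
clock: 12.93
eef_pos: [0.4313, 0.1848, 0.0975]
tool_rot: [0.032, 0.999, -0.0, -0.0]
ft_force: [0.3, 0.1, -0.5]
grip_width: 0.0001
grasp_force: 0.0
```

Call:
{"op": "drive_tool", "data": {"increments": [[[0,0,-4],[0,0,0],0],[[0,0,0],[0,0,0],0]]}}

```text
clock: 13.1
eef_pos: [0.4313, 0.1848, 0.0937]
tool_rot: [0.032, 0.999, -0.0, -0.0]
ft_force: [-0.4, 0.3, -1.0]
grip_width: -0.0001
grasp_force: 0.0
```

Call:
{"op": "drive_tool", "data": {"increments": [[[-1,0,-4],[0,0,0],0],[[0,0,0],[0,0,0],0]]}}

```text
clock: 13.27
eef_pos: [0.4305, 0.185, 0.0899]
tool_rot: [0.032, 0.999, 0.0, 0.0]
ft_force: [1.0, -0.1, 0.9]
grip_width: 0.0001
grasp_force: 0.6
```

Call:
{"op": "drive_tool", "data": {"increments": [[[-1,0,-4],[0,0,0],0],[[-2,0,-5],[0,0,0],0],[[-2,0,-5],[0,0,0],0],[[0,0,0],[0,0,0],0]]}}

```text
clock: 13.6
eef_pos: [0.4246, 0.1847, 0.0751]
tool_rot: [0.032, 0.999, -0.0, -0.001]
ft_force: [0.9, 1.0, 0.6]
grip_width: -0.0001
grasp_force: 0.7
```

Call:
{"op": "drive_tool", "data": {"increments": [[[-2,0,-6],[0,0,0],0],[[-2,0,-6],[0,0,0],0],[[-2,0,-7],[0,0,0],0],[[-1,0,-6],[0,0,0],0],[[0,0,0],[0,0,0],0]]}}

```text
clock: 14.02
eef_pos: [0.4182, 0.1851, 0.0503]
tool_rot: [0.032, 0.999, 0.0, -0.0]
ft_force: [-0.0, 2.2, 4.3]
grip_width: 0.0001
grasp_force: 2.0
```

```bash
python3 -c "
from h import *
st();camera('wrist')
b=camera('scene')['image'][150:260,190:320]
cv2.imwrite('pics/w7c.png',cv2.resize(b,(500,400))[:,:,::-1])"
```

```text
t 14.02 pos [418.2 185.1  50.3] ydir 86.31 z [-4.e-04  2.e-04 -1.e+00] j [ 0.42  0.29 -0.36  0.93  0.    0.48] F [-0.   2.2  4.3] w 0.0001 g 2.0
```

View pics/w7c.png

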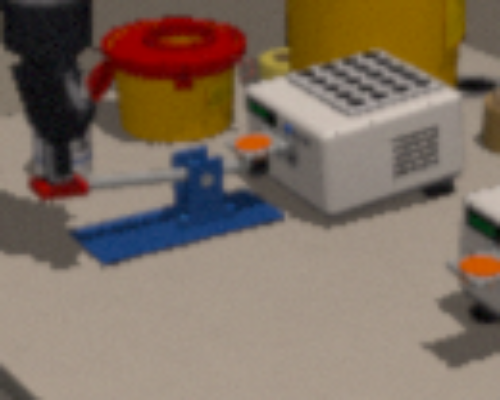

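The handle is about half way down and level, with the saddle at the pad. Continuing to the stop.

Call:
{"op": "drive_tool", "data": {"increments": [[[-1,0,-6],[0,0,0],0],[[-1,0,-6],[0,0,0],0],[[0,0,-6],[0,0,0],0],[[0,0,-6],[0,0,0],0],[[0,0,0],[0,0,0],0]]}}

```text
clock: 14.53
eef_pos: [0.4158, 0.1851, 0.0267]
tool_rot: [0.032, 0.999, 0.0, -0.001]
ft_force: [-1.2, 1.3, 4.8]
grip_width: -0.0001
grasp_force: 2.2
```

Call:
{"op": "drive_tool", "data": {"increments": [[[0,0,-5],[0,0,0],0],[[0,0,-5],[0,0,0],0],[[0,0,-5],[0,0,0],0],[[0,0,0],[0,0,0],0]]}}

```text
clock: 14.87
eef_pos: [0.4164, 0.185, 0.012]
tool_rot: [0.032, 0.999, 0.0, -0.0]
ft_force: [-0.7, 1.5, 3.6]
grip_width: -0.0001
grasp_force: 2.1
```

Call:
{"op": "drive_tool", "data": {"increments": [[[0,0,-3],[0,0,0],0],[[0,0,-2],[0,0,0],0],[[0,0,0],[0,0,0],0]]}}

```text
clock: 15.12
eef_pos: [0.4169, 0.185, 0.0076]
tool_rot: [0.032, 0.999, 0.0, 0.0]
ft_force: [0.1, 1.1, 4.8]
grip_width: 0.0002
grasp_force: 2.1
```

Call:
{"op": "drive_tool", "data": {"increments": [[[0,0,-2],[0,0,0],0],[[0,0,-1.5],[0,0,0],0],[[0,0,0],[0,0,0],0]]}}

```text
clock: 15.37
eef_pos: [0.4172, 0.1851, 0.0053]
tool_rot: [0.032, 0.999, 0.0, 0.001]
ft_force: [-3.2, -0.1, 15.4]
grip_width: -0.0002
grasp_force: 7.8
```

Call:
{"op": "drive_tool", "data": {"increments": [[[0,0,-2],[0,0,0],0],[[0,0,0],[0,0,0],0]]}}

```text
clock: 15.53
eef_pos: [0.4174, 0.1851, 0.0043]
tool_rot: [0.032, 0.999, 0.0, 0.001]
ft_force: [-5.2, -1.5, 25.4]
grip_width: 0.0001
grasp_force: 12.7
```

```bash
cat >> h.py <<'E'
def orange():
    pt,ps=camera('top'),camera('scene');R=[]
    for p in (pt,ps):
        im=p['image'].astype(int);m=(im[...,0]>150)&(im[...,0]-im[...,2]>100)&(im[...,1]>70)&(im[...,1]<175)
        n,l,s,c=cv2.connectedComponentsWithStats(m.astype(np.uint8));R.append([c[i] for i in range(1,n) if 15<s[i,4]<400])
    for a in R[0]:
      for b in R[1]:
        c1,d1=ray(pt,a);c2,d2=ray(ps,b);t=np.linalg.lstsq(np.c_[d1,-d2],c2-c1,rcond=None)[0];P,Q=c1+t[0]*d1,c2+t[1]*d2
        if np.linalg.norm(P-Q)<.008 and P[2]>0: print('orange',((P+Q)/2).round(4),np.linalg.norm(P-Q).round(4))
E
python3 - <<'E'
from h import *
st();orange()
E
```

```text
t 15.53 pos [417.4 185.1   4.3] ydir 86.29 z [ 2.3e-03  6.0e-04 -1.0e+00] j [ 0.42  0.35 -0.42  0.8  -0.    0.48] F [-5.2 -1.5 25.4] w 0.0001 g 12.7
orange [0.6118 0.1724 0.094 ] 0.0015
orange [ 0.5931 -0.1588  0.0893] 0.001
```

The pad has risen to about 84 mm and the lever is at its stop. Now I'll let the handle come back up.

Call:
{"op": "drive_tool", "data": {"increments": [[[0,0,5],[0,0,0],0],[[-1,0,9],[0,0,0],0],[[0,0,9],[0,0,0],0],[[0,0,9],[0,0,0],0],[[1,0,9],[0,0,0],0],[[2,0,9],[0,0,0],0],[[3,0,9],[0,0,0],0],[[3,0,9],[0,0,0],0]]}}

```text
clock: 16.3
eef_pos: [0.4235, 0.1844, 0.0701]
tool_rot: [0.032, 0.999, -0.001, -0.001]
ft_force: [0.3, -0.1, 1.0]
grip_width: -0.0003
grasp_force: 0.6
```

Call:
{"op": "drive_tool", "data": {"increments": [[[3,0,9],[0,0,0],0],[[3,0,9],[0,0,0],0],[[1,0,9],[0,0,0],0],[[0,0,5],[0,0,0],0],[[0,0,5],[0,0,0],0],[[0,0,0],[0,0,0],0],[[0,0,0],[0,0,0],0],[[0,0,0],[0,0,0],0]]}}

```text
clock: 16.97
eef_pos: [0.4309, 0.1847, 0.1062]
tool_rot: [0.032, 0.999, -0.0, -0.001]
ft_force: [0.4, 0.1, -0.2]
grip_width: 0.0001
grasp_force: 0.0
```

```bash
python3 - <<'E'
from h import *
st();orange();p=camera('wrist');save(p,'w8');b=camera('scene')['image'][150:260,190:320]
cv2.imwrite('pics/w8c.png',np.hstack([cv2.resize(p['image'],(400,300)),cv2.resize(b,(400,300))])[:,:,::-1])
E
```

```text
t 16.97 pos [430.9 184.7 106.2] ydir 86.31 z [-1.2e-03 -5.0e-04 -1.0e+00] j [ 0.4   0.25 -0.24  1.08  0.    0.47] F [ 0.4  0.1 -0.2] w 0.0001 g 0.0
orange [0.6074 0.1728 0.0711] 0.0012
orange [ 0.5929 -0.1587  0.0894] 0.0013
```

View pics/w8c.png

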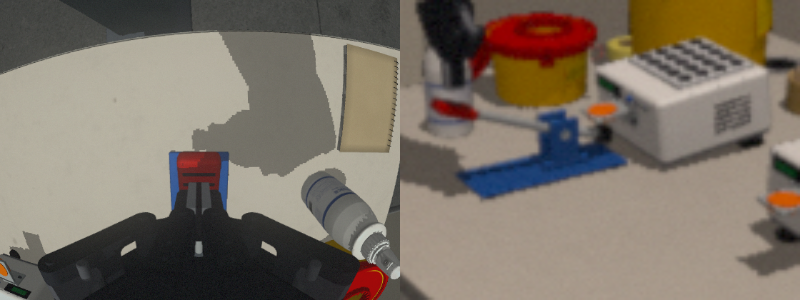

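The handle is up, the warmer is down again and the jack hasn't moved. Second press along the same path.

Call:
{"op": "drive_tool", "data": {"increments": [[[0,0,-8],[0,0,0],0],[[0,0,-8],[0,0,0],0],[[-2,0,-5],[0,0,0],0],[[-2,0,-5],[0,0,0],0],[[-2,0,-6],[0,0,0],0],[[-2,0,-6],[0,0,0],0],[[-2,0,-6],[0,0,0],0],[[-2,0,-6],[0,0,0],0]]}}

```text
clock: 17.83
eef_pos: [0.42, 0.1852, 0.0564]
tool_rot: [0.032, 0.999, 0.0, 0.001]
ft_force: [0.5, 1.2, 4.3]
grip_width: -0.0001
grasp_force: 2.5
```

Call:
{"op": "drive_tool", "data": {"increments": [[[-1,0,-6],[0,0,0],0],[[-1,0,-6],[0,0,0],0],[[-1,0,-6],[0,0,0],0],[[0,0,-6],[0,0,0],0],[[0,0,-6],[0,0,0],0],[[0,0,-5],[0,0,0],0],[[0,0,-5],[0,0,0],0],[[0,0,0],[0,0,0],0]]}}

```text
clock: 18.5
eef_pos: [0.4163, 0.1853, 0.0161]
tool_rot: [0.032, 0.999, 0.0, -0.0]
ft_force: [-0.4, 1.8, 4.8]
grip_width: 0.0
grasp_force: 2.1
```

Call:
{"op": "drive_tool", "data": {"increments": [[[0,0,-4],[0,0,0],0],[[0,0,-4],[0,0,0],0],[[0,0,-2],[0,0,0],0],[[0,0,-2],[0,0,0],0],[[0,0,0],[0,0,0],0]]}}

```text
clock: 18.92
eef_pos: [0.4174, 0.1853, 0.0057]
tool_rot: [0.032, 0.999, 0.0, 0.001]
ft_force: [-2.0, 0.6, 11.3]
grip_width: 0.0002
grasp_force: 5.7
```

Call:
{"op": "drive_tool", "data": {"increments": [[[0,0,-2],[0,0,0],0],[[0,0,0],[0,0,0],0],[[0,0,0],[0,0,0],0],[[0,0,0],[0,0,0],0]]}}

```text
clock: 19.25
eef_pos: [0.4175, 0.1854, 0.0049]
tool_rot: [0.032, 0.999, 0.001, 0.001]
ft_force: [-3.8, -0.6, 19.3]
grip_width: 0.0002
grasp_force: 9.8
```

```bash
python3 - <<'E'
from h import *
st();orange();st()
E
```

```text
t 19.25 pos [417.5 185.4   4.9] ydir 86.3 z [ 0.0028  0.0012 -1.    ] j [ 0.42  0.35 -0.42  0.8   0.    0.48] F [-3.8 -0.6 19.3] w 0.0002 g 9.8
orange [0.6116 0.1726 0.094 ] 0.002
orange [ 0.5932 -0.1588  0.0891] 0.0009
t 19.35 pos [417.5 185.4   4.9] ydir 86.3 z [ 0.0028  0.0012 -1.    ] j [ 0.42  0.35 -0.42  0.8  -0.    0.48] F [-3.6  0.3 18.8] w 0.0001 g 9.8
```

```bash
python3 -c "
from h import *
print(job_done())"
```

```text
the job is handed in; nothing more can be done
None
```

I handed the job in with the handle held at its stop (about 19 N), after the trial lift and return. The sunken warmer's pad measured about 84 mm above the desk on the jack, the level warmer measured unmoved, and I saw no contact with the bystanders; the hand-in returned no verdict.

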